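Pack the next layer of crushed cans for the refund run

ROBOT

A 6-joint arm with a two-finger parallel gripper is mounted at the origin on the work surface. World frame = base frame: x ahead of the robot, y to its left, z up, the work surface at z = 0. Lengths are in m, angles in rad, forces in N, time in s.
With the tool pointing down it reaches from about 0.325 to 1 m from the base axis. Payload 5.1 kg.
Tool frame: the origin (TCP) lies at the very end of the fingers, on their centre line; the grasp point (between the pads) lies 19 mm behind it; z points along the fingers, y is the line along which they close (so a half turn about z gives the same grasp; the last joint's range is limited). The gripper opens to 85 mm and grips with 20 to 120 N. Pads are 22 mm wide; open, the fingers measure 114 mm over their backs; the gripper's body (76 mm by 85 mm) begins 54 mm behind the grasp point. The pads swing forward as they close: fully open they stand 13 mm farther back than shut.
Start: joints at [1.265, 0.124, 1.65, -0, 1.367, -0.083], TCP at [0.144, 0.634, 0.231] pointing down, gripper open.
Joint ranges: [-2.61, 2.61], [-1.02, 2.33], [0.03, 2.71], [-1.35, 4.49], [0.32, 2.68], [-2.91, 2.91]. Speed limits (rad/s): [2.57, 2.57, 3.14, 3.14, 3.14, 3.14].

INTERFACE

Orientations are given as a unit quaternion [x, y, z, w].
In Python, from cell import read_state, camera, job_done, find_in, pinpoint gives the robot as it stands.
- The arm moves only by the tool arm_command, never from a script. Its argument "series" is a list of rows, each an object with "angular": the turn, a rotation vector about the world's x, y, z in rad, a list of three; "linear": the shift along the world's x, y, z in mm, a list of three; "claw": the opening, from 0 (shut) to 1 (fully open). A call has 1 to 20 rows; each row shifts and turns the commanded pose from where the row before left it; what a row does not reach is not made up. A row lasts 1/8 s, in which the tool goes at most 62.5 mm and 10.7 degrees, less where a joint would pass 70% of its speed; a pose out of reach is approached as far as the arm can. A call is refused whole if a number of a shift passes 62.5 or a number of a turn 0.188, either way. A call with a gripper value outside its range is refused whole. The fingers move at their own pace and stop on an object; "force" is the grip in N (left out, the last holds). Time passes only in rows, so rows that do not move let the fingers close. It gives the time, the measured TCP pose, the force, the opening and the grip force at its end, in the units of the state.
- read_state(): the state, without advancing time (a new reading comes with each control period).
- camera(name): name is "scene" or "top" or "wrist"; returns a dict with "frame" (400x640x3 uint8, red, green, blue), "intrinsics" (3x3 intrinsics, pixels), "T" (4x4, takes a point from camera to world coordinates); the wrist camera has in their place "mount" (4x4, takes a point from camera to tool coordinates, whose origin is the TCP and whose axes are the flange's). Camera axes: x right, y up, looking along -z (the intrinsics and any distortion apply to the point x, -y, -z); pixel columns grow to the right and rows downward; lengths in m; the calibration is good to about 2 mm. A picture is of the moment at which its call begins: read the wrist's pose just before it. There is no depth.
- job_done(): hands the job in; it is judged then, once.
Trained networks look in a picture, given as the dict that the camera call returned (one of the last four; its "shot" number tells which), for a name from the list of things; names that differ only in an ending like _2 or _b are one class to them, and where a whole thing is asked for, a point or a joint stands for the part that bears it (a point fixed in the world has none). Each returns a list of dicts, best first, with "conf" (0 to 1); they miss things now and then, are a little off and sometimes report something else, mostly with a low value. They report only what shows in the picture. A call takes as long as a camera call. They do not tell look-alikes from the thing itself.
- find_in(label, picture): "centre" ([column, row] in pixels, amid what is visible of it).
- pinpoint(label, picture): "centre" ([column, row] in pixels: a listed point, or the origin of a listed thing).
The state is a dict: "t": time; "joint_positions": joint angles; "qvel": joint speeds; "joint_torque": joint torques, N m; "ee_pos": TCP position; "tcp_rot": TCP orientation; "force": force on the tool from outside, world axes, zero at the start; "ft_torque": the same for the moment, N m; "width": finger opening in m; "finger_force": force on a finger pad.
Only numpy, scipy, OpenCV 4.12 (cv2) and the standard library are available. Lean on these libraries where they do the work, as an engineer would, in place of code of your own. Each camera call takes 0.05 s, during which the arm holds its last target. There are 200 camera calls.

TASK

On the packing crate, slide the plywood divider off the loading step and over the first layer of crushed cans, in under the lip, until you feel it butt squarely against the hidden stop, firmly but without ramming it. Then lay the banded pair of crushed cans flat on the divider, lengthwise along the crate and centred where the hold-down's paddle will land, and only after letting go of it swing the hold-down over and press it down until the paddle bears flat on the cans, without crushing them. Leave everything else on the board where it stands.

Things in the scene. Friction and masses are not known exactly. Their poses are not given: they have to be found in the camera images.
- crate: Fixed packing crate; +x runs from the open mouth to the back end, origin on the board. Mm: white loading step x -365..-95, y +-102, top z 41; then the bay, x -95..105, between brown walls (inner faces y +-68, 12 thick, tops z 88), floored by six crushed cans, tops z 40. Flared guides on the step narrow from y +-100 at x -155 to +-68 at x -95, tops z 75.
- backend: The crate's back end, same origin and axes. Mm: end wall x 105..120, top z 80; wooden lip across the bay x 58..105, z 54.5..60.5, under which the divider slides. Under the lip, hidden from above, an adjustable stop is set somewhere between x 80 and x 100, different each time: it must be felt.
- bay (a point): Point on the divider's upper face (z 48 mm of the crate) where the middle of the underside of the pair should come: crate x -25, y 0, right under the paddle when the hold-down is closed. Axes as the crate.
- sheet: The loose divider: plain plywood sheet 160 x 124 x 8 mm, starting flat on the loading step with its 160 mm length roughly along the crate. Origin at the centre of its underside; x along the length towards the back end, z up.
- sheet_front (a point): Middle of the divider's leading edge, 80 mm from its centre along its x, at mid thickness.
- pair: The next layer: two crushed aluminium cans side by side, held together by a white plastic band; 120 long (x) x 58 wide (y) x 30 mm high with round ends and flat sides in the middle, lying on the board. Origin at the centre of the underside. Grip it across the 58 mm at the middle.
- holddown (a joint): Stiff hinge of the aluminium hold-down, rad: 0 = closed, arm level with its underside at z 78 mm of the crate (flat on a pair that lies on the divider); grows as it opens upward and away over the back end (1.57 = upright). It stays where it is left; moving it takes about 3 N at the paddle.
- holddown_hinge (a point): Middle of the hold-down's hinge axis, which runs along the crate's y: crate x 112, y 0, z 90 mm.
- paddle (a point): Middle of the upper face (upper when closed) of the cross paddle, 50 (along the arm) x 100 x 8 mm, at the end of the hold-down arm; 137 mm from the hinge along the arm, 4 mm below the axis when closed. Arm 36 mm wide, 8 thick, same upper face. x points to the hinge, z out of that face.
- beer_bottle: Bystander: empty brown glass beer bottle, upright, 62 mm diameter, 210 mm tall; origin under its centre.
- sieve: Bystander: white plastic sieve, bowl 124 mm across, 50 mm tall, handle 95 mm long to its -x; origin under the bowl.
- door_stop: Bystander: wooden wedge door stop with a rubber tip, about 125 x 42 x 34 mm; origin under its middle.
- brush: Bystander: dish brush, 200 mm long, lying along its x; origin under its middle.
- jar: Bystander: glass jar, 72 mm diameter, 100 mm tall; origin under its centre.
- soap: Bystander: soap bottle, 64 mm diameter, 190 mm tall; origin under its centre.
Mind the look-alikes: they are no part of the job. Of the things like the sheet, leave any that is red; of the rest the larger one is meant.

How it is judged:
On the way, in this order (a step that is already met when the one before it is completed fails the run):
1. the divider lies flat and square over the first layer, under the lip, and is pressed against the hidden stop (over 2 N) (x of sheet_front in the frame of crate above 0.073 m and angle between the x axis of sheet and the x axis of crate, either way round below 0.08 rad and angle between sheet's own z axis and vertical below 0.04 rad and z of sheet in the frame of crate between 0.036 and 0.043 m and contact force between sheet and backend above 2 N), for 0.1 s.
2. the pair lies on the divider, centred under the paddle, let go, with the hold-down still open (x of sheet_front in the frame of crate above 0.073 m and angle between the x axis of sheet and the x axis of crate, either way round below 0.08 rad and angle between sheet's own z axis and vertical below 0.04 rad and z of sheet in the frame of crate between 0.036 and 0.043 m and x of pair in the frame of crate between -0.047 and -0.003 m and y of pair in the frame of crate between -0.022 and 0.022 m and z of pair in the frame of sheet between 0.005 and 0.0105 m and angle between pair's own z axis and vertical below 0.05 rad and angle between the x axis of pair and the x axis of crate, either way round below 0.2 rad and contact force between the fingers and pair below 0.1 N and linear speed of pair below 0.02 m/s and value of joint holddown above 0.5 rad), for 0.3 s.
3. the paddle is pressed down on the pair (over 2 N) (x of sheet_front in the frame of crate above 0.073 m and angle between the x axis of sheet and the x axis of crate, either way round below 0.08 rad and angle between sheet's own z axis and vertical below 0.04 rad and z of sheet in the frame of crate between 0.036 and 0.043 m and x of pair in the frame of crate between -0.047 and -0.003 m and y of pair in the frame of crate between -0.022 and 0.022 m and z of pair in the frame of sheet between 0.005 and 0.0105 m and angle between pair's own z axis and vertical below 0.05 rad and angle between the x axis of pair and the x axis of crate, either way round below 0.2 rad and value of joint holddown below 0.06 rad and contact force between crate and pair above 2 N), for 0.1 s.
At the end, for the whole second after the job is handed in: Divider flat on the first layer, square within 0.08 rad, its leading edge 15 mm or more under the lip; the pair flat on it within 22 mm of the bay point along and across, lengthwise within 0.2 rad; hold-down closed on it within 0.06 rad of level; all at rest (x of sheet_front in the frame of crate above 0.073 m and angle between the x axis of sheet and the x axis of crate, either way round below 0.08 rad and angle between sheet's own z axis and vertical below 0.04 rad and z of sheet in the frame of crate between 0.036 and 0.043 m and x of pair in the frame of crate between -0.047 and -0.003 m and y of pair in the frame of crate between -0.022 and 0.022 m and z of pair in the frame of sheet between 0.005 and 0.0105 m and angle between pair's own z axis and vertical below 0.05 rad and angle between the x axis of pair and the x axis of crate, either way round below 0.2 rad and value of joint holddown between -0.06 and 0.06 rad and linear speed of each of pair, sheet below 0.02 m/s); the robot touches nothing.
It fails at once if the divider is rammed into the back end (over 50 N) (contact force between sheet and backend above 50 N).
It fails at once if the cans are crushed under the paddle (over 50 N) (contact force between crate and pair above 50 N).
It fails at once if a bystander is shifted by more than 30 mm or knocked over (distance of any of beer_bottle, sieve, door_stop, brush, jar, soap from where it was at the start of the episode above 0.03 m or angle between any of beer_bottle, sieve, door_stop, jar, soap's own z axis and vertical above 0.3 rad).
It also fails if it takes over 72 s, if anything falls off the work surface, if the arm or the gripper's body presses on something with over 40 N, if the wrist force passes 120 N, or if a joint passes its speed limit or range.

## Working session

There is one attempt and no reset: what is moved stays moved. The work goes in short steps, Python scripts to look and compute and a tool call to move; the robot and the scene stay as the last step left them, time stands still between calls to the robot, and variables do not carry over. Pictures are saved under pics/ and viewed, at most 10 in all, crops included, and the job is handed in when it is done.

Besides the shell and the picture viewer there is one more tool, called after "Call:" as a command line: name --argument value ..., lists and objects as JSON in quotes. arm_command: Moves the arm, as the interface text tells. Its arguments: {"type":"object","properties":{"series":{"type":"array"},"force":{"type":"number"}},"required":["series"]}

```bash
mkdir -p pics
cat > h.py <<'E'
import numpy as np, cv2
from cell import *
from scipy.spatial.transform import Rotation as R
def ray(c,px,T=None):
    K=np.array(c["intrinsics"]);T=np.array(c["T"]) if T is None else T
    d=np.linalg.inv(K)@[px[0],px[1],1]; d=np.array([d[0],-d[1],-d[2]])
    return T[:3,3],T[:3,:3]@d
def at(c,px,z,T=None):
    o,d=ray(c,px,T); return o+d*(z-o[2])/d[2]
def tri(a,b):
    (o,d),(p,e)=a,b; s=np.linalg.lstsq(np.c_[d,-e],p-o,rcond=None)[0]
    return (o+d*s[0]+p+e*s[1])/2, np.linalg.norm(o+d*s[0]-p-e*s[1])
def proj(c,P,T=None):
    T=np.array(c["T"]) if T is None else T
    q=np.linalg.inv(T)@np.r_[P,1]; k=np.array(c["intrinsics"])@[q[0],-q[1],-q[2]]; return k[:2]/k[2]
E
python3 - <<'E'
from h import *
C={n:camera(n) for n in("top","scene")}
for n,c in C.items():
    cv2.imwrite(f"pics/{n}0.png",c["frame"][:,:,::-1]); print(n,[k for k in c],np.round(c["T"],3).tolist())
for l in "crate backend bay sheet sheet_front pair holddown holddown_hinge paddle beer_bottle sieve door_stop brush jar soap".split():
    for n,c in C.items():
        print(l,n,*[(np.round(r["centre"]).astype(int).tolist(),round(r["conf"],2),np.round(at(c,r["centre"],.04)[:2],3).tolist()) for r in pinpoint(l,c)[:3]])
s=read_state();print(s)
E
```

```text
top ['frame', 'intrinsics', 'T', 'shot'] [[0.005, 0.987, -0.159, 0.351], [-1.0, 0.002, -0.023, -0.019], [-0.022, 0.159, 0.987, 1.35], [0.0, 0.0, 0.0, 1.0]]
scene ['frame', 'intrinsics', 'T', 'shot'] [[-0.834, -0.399, 0.381, 1.0], [0.551, -0.625, 0.553, 0.667], [0.017, 0.671, 0.741, 0.961], [0.0, 0.0, 0.0, 1.0]]
crate top ([289, 208], 0.86, [0.569, 0.091])
crate scene ([327, 248], 0.56, [0.59, 0.128])
backend top
backend scene ([325, 246], 0.92, [0.591, 0.12])
bay top ([299, 204], 0.65, [0.577, 0.065]) ([176, 178], 0.25, [0.648, 0.389])
bay scene ([321, 230], 0.82, [0.572, 0.074]) ([447, 332], 0.46, [0.502, 0.438])
sheet top ([376, 197], 0.97, [0.598, -0.134]) ([354, 289], 0.88, [0.362, -0.077]) ([288, 136], 0.59, [0.762, 0.097])
sheet scene ([353, 174], 0.85, [0.391, -0.038]) ([256, 288], 0.65, [0.783, 0.132]) ([272, 188], 0.58, [0.601, -0.113])
sheet_front top ([346, 313], 0.91, [0.301, -0.055]) ([341, 203], 0.59, [0.582, -0.044]) ([272, 121], 0.58, [0.803, 0.138])
sheet_front scene ([248, 307], 0.97, [0.82, 0.164]) ([376, 171], 0.93, [0.331, -0.014]) ([293, 198], 0.79, [0.575, -0.052])
pair top ([162, 241], 0.84, [0.48, 0.417])
pair scene ([448, 334], 0.59, [0.503, 0.443])Traceback (most recent call last):
  File "<stdin>", line 7, in <module>
ValueError: it knows: backend, bay, beer_bottle, brush, crate, door_stop, holddown_hinge, jar, paddle, pair, sheet, sheet_front, sieve, soap
```

Run:
```python
from h import *
C={n:camera(n) for n in("top","scene")}
for l in "holddown_hinge paddle beer_bottle sieve door_stop brush jar soap".split():
    for n,c in C.items():
        print(l,n,*[(np.round(r["centre"]).astype(int).tolist(),round(r["conf"],2),np.round(at(c,r["centre"],0)[:2],3).tolist()) for r in pinpoint(l,c)[:2]])
s=read_state();print(s["tcp_rot"],s["force"],s["width"])
```

```text
holddown_hinge top ([241, 203], 0.8, [0.588, 0.223]) ([344, 200], 0.29, [0.595, -0.052])
holddown_hinge scene ([358, 253], 0.85, [0.518, 0.158])
paddle top ([219, 196], 0.69, [0.606, 0.282])
paddle scene ([372, 227], 0.96, [0.438, 0.109]) ([359, 254], 0.65, [0.518, 0.161])
beer_bottle top ([227, 145], 0.56, [0.748, 0.267])
beer_bottle scene ([305, 338], 0.8, [0.745, 0.274])
sieve top ([482, 241], 0.72, [0.487, -0.413])
sieve scene ([256, 125], 0.72, [0.489, -0.407])
door_stop top ([240, 302], 0.87, [0.328, 0.219])
door_stop scene ([431, 236], 0.73, [0.328, 0.214])
brush top ([470, 304], 0.72, [0.326, -0.376]) ([241, 301], 0.46, [0.329, 0.214])
brush scene ([308, 113], 0.71, [0.324, -0.37])
jar top ([177, 179], 0.89, [0.654, 0.398])
jar scene ([374, 363], 0.56, [0.657, 0.397]) ([322, 246], 0.46, [0.579, 0.091])
soap top ([474, 175], 0.6, [0.664, -0.398])
soap scene ([206, 149], 0.7, [0.669, -0.389])
[1.11178384e-01 9.93800466e-01 6.04451366e-06 2.18017140e-06] [-0.36354518 -0.23361361  0.19058737] 0.0851908848910258
```

View pics/top0.png

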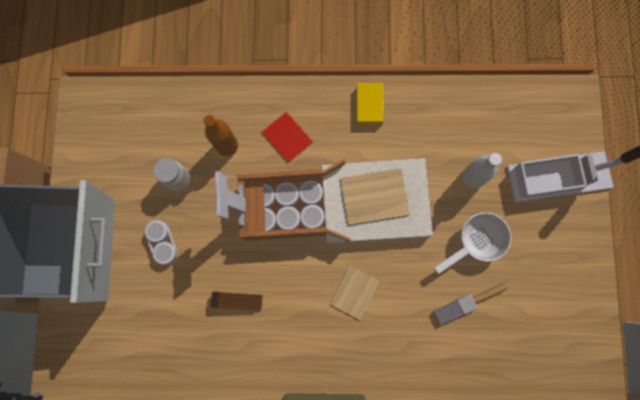

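View pics/scene0.png

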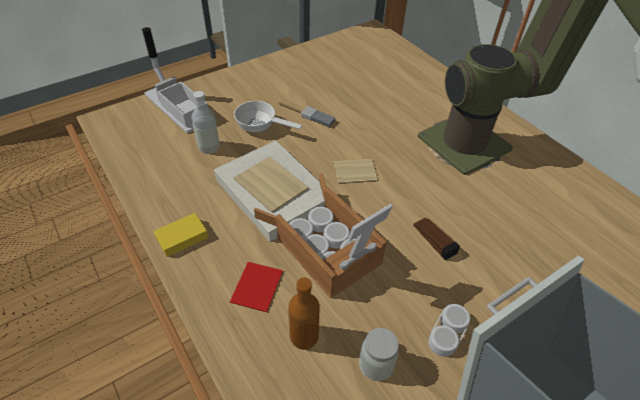

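The top view shows the sheet-like things at (376,197), the plywood on the loading step; (354,289), a smaller plywood piece; and (288,136), which is red. The one on the step is the larger plain sheet, so it fits. The pair is at (160,243) and the hold-down stands about upright at (225,195). I'll move above the crate for a wrist view, and enlarge the crop to confirm.

Call:
arm_command --series '[{"linear":[27,-49,17],"angular":[0,0,-0.098],"claw":1},{"linear":[27,-49,17],"angular":[0,0,-0.098],"claw":1},{"linear":[27,-49,17],"angular":[0,0,-0.098],"claw":1},{"linear":[27,-49,17],"angular":[0,0,-0.098],"claw":1},{"linear":[27,-49,17],"angular":[0,0,-0.098],"claw":1},{"linear":[27,-49,17],"angular":[0,0,-0.098],"claw":1},{"linear":[27,-49,17],"angular":[0,0,-0.098],"claw":1},{"linear":[27,-49,17],"angular":[0,0,-0.098],"claw":1},{"linear":[27,-49,17],"angular":[0,0,-0.098],"claw":1},{"linear":[27,-49,17],"angular":[0,0,-0.098],"claw":1},{"linear":[27,-49,17],"angular":[0,0,-0.098],"claw":1},{"linear":[27,-49,17],"angular":[0,0,-0.098],"claw":1},{"linear":[27,-49,17],"angular":[0,0,-0.098],"claw":1},{"linear":[0,0,0],"angular":[0,0,0],"claw":1}]'

```text
t: 3.35
ee_pos: [0.4959, -0.006, 0.4531]
tcp_rot: [0.682, 0.731, 0.0, 0.001]
force: [-0.3, 1.3, -0.8]
width: 0.0855
finger_force: 0.0
```

```bash
cat >> h.py <<'E'
def wrist():
    s=read_state(); c=camera("wrist"); T=np.eye(4); T[:3,:3]=R.from_quat(s["tcp_rot"]).as_matrix(); T[:3,3]=s["ee_pos"]
    c["T"]=T@np.array(c["mount"]); return c
E
python3 - <<'E'
from h import *
c=wrist(); cv2.imwrite("pics/w1.png",c["frame"][:,:,::-1]); s=read_state(); print(s["t"],s["ee_pos"],s["joint_positions"],np.round(c["T"],3).tolist(),c["intrinsics"])
for l in "crate bay sheet sheet_front holddown_hinge paddle".split(): 
    print(l,*[(np.round(r["centre"]).tolist(),round(r["conf"],2),np.round(at(c,r["centre"],.04)[:2],3).tolist()) for r in pinpoint(l,c)[:2]])
E
```

```text
3.4 [ 0.49512332 -0.00438915  0.45251362] [-1.17516274e-01 -2.65071388e-01  1.65559567e+00  3.40682958e-04
  1.75115891e+00 -1.88801666e-01] [[0.998, -0.067, -0.019, 0.491], [0.07, 0.96, 0.27, 0.06], [-0.0, -0.271, 0.963, 0.596], [0.0, 0.0, 0.0, 1.0]] [[312.37645869   0.         318.99476782]
 [  0.         312.37645869 200.68453277]
 [  0.           0.           1.        ]]
crate ([365.0, 93.0], 0.93, [0.566, 0.097])
bay ([368.0, 107.0], 0.61, [0.573, 0.076])
sheet ([245.0, 187.0], 0.93, [0.365, -0.079]) ([473.0, 100.0], 0.75, [0.749, 0.099])
sheet_front ([504.0, 80.0], 0.96, [0.796, 0.133]) ([365.0, 180.0], 0.81, [0.583, -0.052])
holddown_hinge ([378.0, 11.0], 0.93, [0.573, 0.221])
paddle
```

View pics/w1.png

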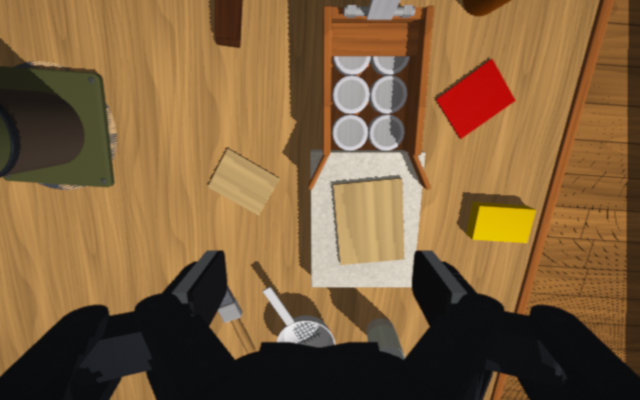

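The wrist view shows the crate with the back end upwards. The large plywood sheet lies on the white step at about (368,222), with corners near (331,183), (402,177), (404,261) and (339,265). The small plywood look-alike is at (245,182) and the red one at (476,98). Next: crop and outline.

Run:
```python
from h import *
c=wrist(); f=c["frame"]; hsv=cv2.cvtColor(f,cv2.COLOR_RGB2HSV)
g=f[0:300,280:450]; cv2.imwrite("pics/w1c.png",cv2.resize(g,None,fx=2,fy=2,interpolation=cv2.INTER_CUBIC)[:,:,::-1])
for p in [(370,220),(318,240),(415,240),(367,275),(330,100),(427,100),(300,240),(370,40)]: print(p,hsv[p[1],p[0]])
# sheet: saturated pixels within step box
m=np.zeros(f.shape[:2],np.uint8); m[165:280,318:412]=255
m&=((hsv[:,:,1]>75)*255).astype(np.uint8)
m=cv2.morphologyEx(m,cv2.MORPH_OPEN,np.ones((5,5),np.uint8))
k=max(cv2.findContours(m,0,2)[0],key=cv2.contourArea)
w=np.array([at(c,p,.049)[:2]*1000 for p in k[:,0].astype(float)],np.float32); print("sheet",cv2.minAreaRect(w), cv2.minAreaRect(k))
```

```text
(370, 220) [ 19 112 210]
(318, 240) [ 20  27 205]
(415, 240) [ 19  26 218]
(367, 275) [ 20  27 206]
(330, 100) [ 13 187 162]
(427, 100) [ 14 175 162]
(300, 240) [ 16 144  92]
(370, 40) [ 13 190 169]
sheet ((598.009765625, -128.92422485351562), (123.84635162353516, 160.5513458251953), 9.641898155212402) ((370.6675720214844, 223.67941284179688), (81.52838134765625, 68.87345886230469), 85.60128784179688)
```

View pics/w1c.png

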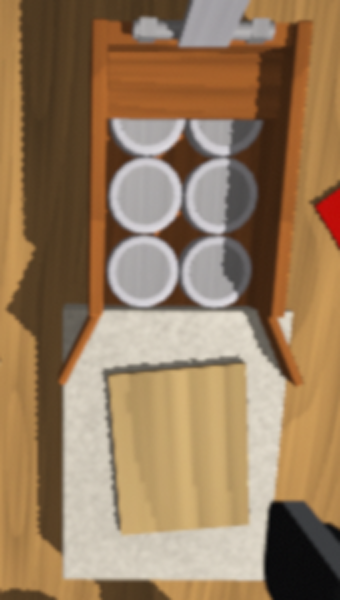

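The crop confirms it: a plain plywood sheet on the step, measured 161 x 124 mm. Now I'll fit the crate pose to its corners.

Run:
```python
from h import *
from scipy.optimize import least_squares
c=wrist()
pts=[((64,578),(-365,102,41)),((62,383),(-155,100,75)),((298,382),(-155,-100,75)),((63,307),(-95,102,41)),((107,118),(58,68,60.5)),((91,315),(-95,80,88)),((283,317),(-95,-80,88))]
P=[(280+a[0]/2,a[1]/2) for a,_ in pts]; M=np.array([b for _,b in pts])/1000
def W(q,m): return np.r_[q[0]+np.cos(q[2])*m[0]-np.sin(q[2])*m[1],q[1]+np.sin(q[2])*m[0]+np.cos(q[2])*m[1],m[2]]
h=np.array([r["centre"] for r in pinpoint("holddown_hinge",c)][0]);P.append(h);M=np.vstack([M,[.112,0,.09]])
def res(q): return np.concatenate([proj(c,W(q,m))-p for p,m in zip(P,M)])
r=least_squares(res,[.57,.09,1.64],loss='soft_l1'); print(r.x,np.degrees(r.x[2]),np.round(res(r.x).reshape(-1,2),1).tolist())
for n in ("top","scene"):
    t=camera(n)
    for l,m in (("holddown_hinge",(.112,0,.09)),("crate",(0,0,0)),("bay",(-.025,0,.048))):
        q=pinpoint(l,t)
        if q: print(n,l,np.round(proj(t,W(r.x,m))-q[0]["centre"],1))
    if n=="top": a=ray(t,pinpoint("paddle",t)[0]["centre"])
    else: b=ray(t,pinpoint("paddle",t)[0]["centre"])
p,e=tri(a,b); q=r.x; d=p[:2]-q[:2]; print("paddle",p,e,"crate frame",np.cos(q[2])*d[0]+np.sin(q[2])*d[1],-np.sin(q[2])*d[0]+np.cos(q[2])*d[1],p[2])
d=np.array([.598,-.129])-q[:2]; print("sheet in crate",np.cos(q[2])*d[0]+np.sin(q[2])*d[1],-np.sin(q[2])*d[0]+np.cos(q[2])*d[1], 99.64-np.degrees(q[2]))
for x in (-335,-300,-80,-25,112,180): print(x,W(q,(x/1000,0,0)))
```

```text
[0.57496657 0.09532869 1.6459288 ] 94.3047737158559 [[-0.1, 0.4], [1.1, 0.3], [-0.4, 1.0], [-0.3, 0.7], [-1.5, -0.5], [-1.4, 0.4], [1.1, -0.4], [1.4, -1.7]]
top holddown_hinge [0.8 2.4]
top crate [-0.8  0.1]
top bay [ 1.7 -0.7]
scene holddown_hinge [-1.8  0.6]
scene crate [-3.8  1.7]
paddle [0.56835854 0.23371347 0.2224529 ] 0.008613836591669281 crate frame 0.13849038256970175 -0.003798020077369183 0.22245289950835723
sheet in crate -0.22542476795777003 -0.0061299312842963034 5.335226284144099
-335 [ 0.60011228 -0.23872623  0.        ]
-300 [ 0.59748511 -0.20382497  0.        ]
-80 [0.58097152 0.01555438 0.        ]
-25 [0.57684312 0.07039922 0.        ]
112 [0.56655965 0.20701273 0.        ]
180 [0.56145545 0.27482089 0.        ]
```

Call:
arm_command --series '[{"linear":[13,-29,-44],"angular":[0,0,0.006],"claw":1},{"linear":[13,-29,-44],"angular":[0,0,0],"claw":1},{"linear":[13,-29,-44],"angular":[0,0,0],"claw":1},{"linear":[13,-29,-44],"angular":[0,0,0],"claw":1},{"linear":[13,-29,-44],"angular":[0,0,0],"claw":1},{"linear":[13,-29,-44],"angular":[0,0,0],"claw":1},{"linear":[13,-29,-44],"angular":[0,0,0],"claw":1},{"linear":[13,-29,-44],"angular":[0,0,0],"claw":1},{"linear":[0,0,-20],"angular":[0,0,0],"claw":1},{"linear":[0,0,-15],"angular":[0,0,0],"claw":1},{"linear":[0,0,0],"angular":[0,0,0],"claw":1},{"linear":[0,0,0],"angular":[0,0,0],"claw":1}]'

```text
t: 5.85
ee_pos: [0.5996, -0.2349, 0.0672]
tcp_rot: [0.678, 0.735, 0.0, 0.001]
force: [0.1, -0.7, -0.1]
width: 0.0852
finger_force: 0.0
```

Call:
arm_command --series '[{"linear":[0,-2,-6],"angular":[0,0,0],"claw":1},{"linear":[0,-2,-6],"angular":[0,0,0],"claw":1},{"linear":[0,0,-6],"angular":[0,0,0],"claw":1},{"linear":[0,0,-4],"angular":[0,0,0],"claw":1},{"linear":[0,0,0],"angular":[0,0,0],"claw":1}]'

```text
t: 6.48
ee_pos: [0.5982, -0.2389, 0.0425]
tcp_rot: [0.678, 0.735, -0.0, -0.001]
force: [0.2, 0.3, 0.2]
width: 0.085
finger_force: 0.0
```

Run:
```python
from h import *
c=wrist(); cv2.imwrite("pics/w2.png",c["frame"][:,:,::-1]); print(read_state()["ee_pos"],read_state()["force"])
```

```text
[ 0.5984827  -0.23902335  0.04298119] [-0.8584592  -0.75685171 -0.14230925]
```

View pics/w2.png

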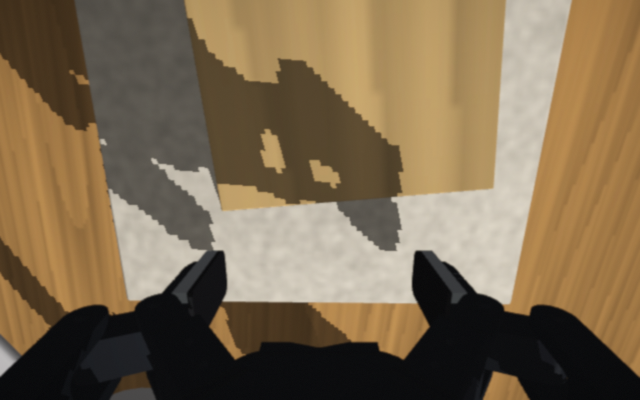

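The view shows the sheet's trailing edge from (222,210) to (492,188), ahead of the open fingertips, with no contact yet. The open pads sit farther back than the TCP, so I'll feel for the step.

Call:
arm_command --series '[{"linear":[0,0,-3],"angular":[0,0,0],"claw":1},{"linear":[0,0,-3],"angular":[0,0,0],"claw":1},{"linear":[0,0,-2],"angular":[0,0,0],"claw":1},{"linear":[0,0,0],"angular":[0,0,0],"claw":1}]'

```text
t: 7.02
ee_pos: [0.5985, -0.239, 0.035]
tcp_rot: [0.678, 0.735, -0.0, -0.0]
force: [-0.0, -0.3, 0.1]
width: 0.0856
finger_force: 0.0
```

Call:
arm_command --series '[{"linear":[0,0,-2],"angular":[0,0,0],"claw":1},{"linear":[0,0,-1],"angular":[0,0,0],"claw":1},{"linear":[0,0,0],"angular":[0,0,0],"claw":1}]'

```text
t: 7.4
ee_pos: [0.5986, -0.239, 0.0322]
tcp_rot: [0.678, 0.735, -0.0, -0.0]
force: [0.1, 0.3, 0.5]
width: 0.0852
finger_force: 0.0
```

Call:
arm_command --series '[{"linear":[0,0,-2],"angular":[0,0,0],"claw":1},{"linear":[-0.7,8,0],"angular":[0,0,0],"claw":1},{"linear":[-0.7,8,0],"angular":[0,0,0],"claw":1},{"linear":[-0.7,8,0],"angular":[0,0,0],"claw":1},{"linear":[-0.7,8,0],"angular":[0,0,0],"claw":1},{"linear":[-0.7,8,0],"angular":[0,0,0],"claw":1},{"linear":[-0.7,8,0],"angular":[0,0,0],"claw":1},{"linear":[-0.7,8,0],"angular":[0,0,0],"claw":1}]'

```text
t: 8.4
ee_pos: [0.5937, -0.1827, 0.0304]
tcp_rot: [0.678, 0.735, -0.0, 0.0]
force: [-0.7, -2.9, 0.0]
width: 0.0856
finger_force: 1.7
```

Run:
```python
from h import *
c=wrist(); cv2.imwrite("pics/w3.png",c["frame"][:,:,::-1]); print(read_state()["ee_pos"],read_state()["force"])
```

```text
[ 0.59344904 -0.18196821  0.03026759] [-0.86286201  0.62919815 -0.2692406 ]
```

View pics/w3.png

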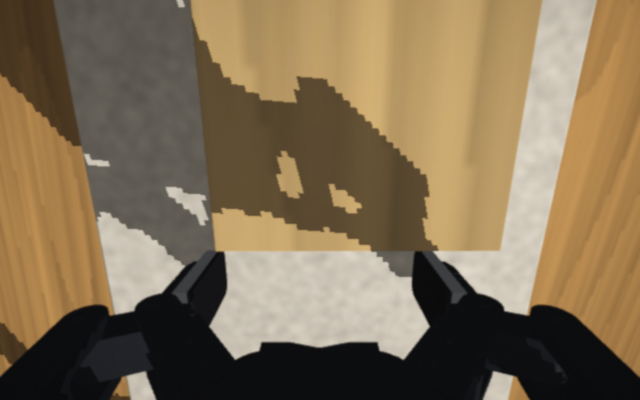

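The sheet is now square to the fingers, with its trailing edge from (215,250) to (502,250), but it lies about 16 mm to the crate's -y. I'll recentre the fingers on it and push while easing it over along the guide.

Call:
arm_command --series '[{"linear":[0,-6,0],"angular":[0,0,0],"claw":1},{"linear":[15,0,0],"angular":[0,0,0],"claw":1},{"linear":[0,5,0],"angular":[0,0,0],"claw":1},{"linear":[-2.5,5,0],"angular":[0,0,0],"claw":1},{"linear":[-2.5,5,0],"angular":[0,0,0],"claw":1},{"linear":[-2.5,5,0],"angular":[0,0,0],"claw":1},{"linear":[-2.5,5,0],"angular":[0,0,0],"claw":1},{"linear":[-2.5,5,0],"angular":[0,0,0],"claw":1},{"linear":[-2.5,5,0],"angular":[0,0,0],"claw":1}]'

```text
t: 9.57
ee_pos: [0.5936, -0.154, 0.0306]
tcp_rot: [0.679, 0.734, 0.0, 0.0]
force: [0.1, -0.7, 0.3]
width: 0.0856
finger_force: 0.4
```

Run:
```python
from h import *
c=wrist(); cv2.imwrite("pics/w4.png",c["frame"][:,:,::-1]); print(read_state()["ee_pos"],read_state()["force"])
```

```text
[ 0.59315768 -0.15301298  0.03025552] [ 0.39106108 -0.60728959  0.48025237]
```

View pics/w4.png

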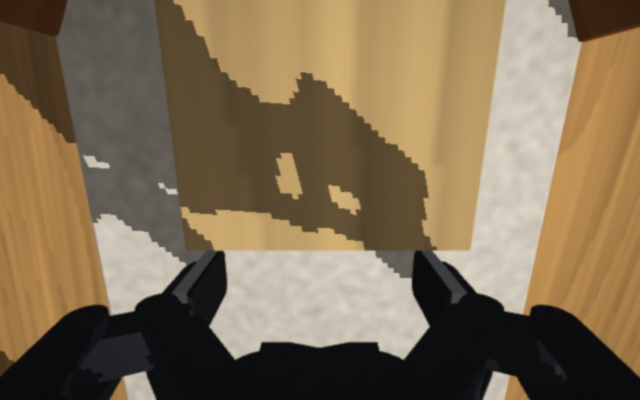

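The sheet is square and within 3 mm of the tool's centre line (edge from (183,250) to (471,250)), and it lies about 2 mm off the crate's axis. I'll push straight in.

Call:
arm_command --series '[{"linear":[-0.8,10,0],"angular":[0,0,0],"claw":1},{"linear":[-0.7,10,0],"angular":[0,0,0],"claw":1},{"linear":[-0.8,10,0],"angular":[0,0,0],"claw":1},{"linear":[-0.7,10,0],"angular":[0,0,0],"claw":1},{"linear":[-0.8,10,0],"angular":[0,0,0],"claw":1},{"linear":[-0.7,10,0],"angular":[0,0,0],"claw":1},{"linear":[-0.8,10,0],"angular":[0,0,0],"claw":1},{"linear":[-0.7,10,0],"angular":[0,0,0],"claw":1},{"linear":[-0.8,10,0],"angular":[0,0,0],"claw":1}]'

```text
t: 10.75
ee_pos: [0.5869, -0.0635, 0.0304]
tcp_rot: [0.678, 0.735, 0.0, 0.0]
force: [-0.2, -1.5, -0.6]
width: 0.0857
finger_force: 0.4
```

Call:
arm_command --series '[{"linear":[-0.7,10,0],"angular":[0,0,0],"claw":1},{"linear":[-0.8,10,0],"angular":[0,0,0],"claw":1},{"linear":[-0.7,10,0],"angular":[0,0,0],"claw":1},{"linear":[-0.8,10,0],"angular":[0,0,0],"claw":1},{"linear":[-0.4,5,0],"angular":[0,0,0],"claw":1},{"linear":[0,0,0],"angular":[0,0,0],"claw":1}]'

```text
t: 11.5
ee_pos: [0.5834, -0.0186, 0.0302]
tcp_rot: [0.678, 0.735, -0.0, -0.0]
force: [0.1, 0.2, -0.3]
width: 0.0853
finger_force: 0.0
```

Call:
arm_command --series '[{"linear":[-0.3,4,0],"angular":[0,0,0],"claw":1},{"linear":[-0.3,4,0],"angular":[0,0,0],"claw":1},{"linear":[-0.3,4,0],"angular":[0,0,0],"claw":1},{"linear":[-0.2,3,0],"angular":[0,0,0],"claw":1},{"linear":[0,0,0],"angular":[0,0,0],"claw":1}]'

```text
t: 12.12
ee_pos: [0.5825, -0.0039, 0.0305]
tcp_rot: [0.678, 0.735, -0.0, -0.0]
force: [-0.6, 0.2, 1.1]
width: 0.0852
finger_force: 0.7
```

Run:
```python
from h import *
c=wrist(); cv2.imwrite("pics/w5.png",c["frame"][:,:,::-1]); print(read_state()["ee_pos"],read_state()["force"])
```

```text
[ 0.58246409 -0.0039548   0.0304844 ] [-0.49280241  0.2086038   1.27715407]
```

View pics/w5.png

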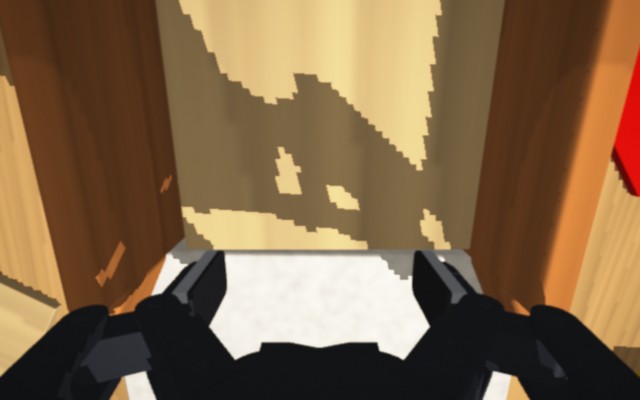

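The sheet lies square between the walls with its trailing edge at the bay mouth (row 250). Now I'll feel for the stop.

Call:
arm_command --series '[{"linear":[-0.1,1.5,0],"angular":[0,0,0],"claw":1},{"linear":[-0.1,1.5,0],"angular":[0,0,0],"claw":1},{"linear":[-0.1,1.5,0],"angular":[0,0,0],"claw":1}]'

```text
t: 12.55
ee_pos: [0.5824, 0.0001, 0.0306]
tcp_rot: [0.678, 0.735, -0.0, 0.0]
force: [-1.2, -2.3, 2.3]
width: 0.0853
finger_force: 2.1
```

Call:
arm_command --series '[{"linear":[-0.1,1,0],"angular":[0,0,0],"claw":1},{"linear":[-0.1,1,0],"angular":[0,0,0],"claw":1}]'

```text
t: 12.8
ee_pos: [0.5822, 0.0022, 0.0306]
tcp_rot: [0.678, 0.735, 0.0, 0.0]
force: [-1.6, -5.0, 3.4]
width: 0.0854
finger_force: 2.6
```

Call:
arm_command --series '[{"linear":[-0.1,1,0],"angular":[0,0,0],"claw":1},{"linear":[-0.1,1,0],"angular":[0,0,0],"claw":1}]'

```text
t: 13.05
ee_pos: [0.5821, 0.0043, 0.0307]
tcp_rot: [0.678, 0.735, 0.0, 0.0]
force: [-2.7, -4.8, 4.7]
width: 0.0856
finger_force: 3.0
```

Call:
arm_command --series '[{"linear":[0,0,0],"angular":[0,0,0],"claw":1}]'

```text
t: 13.18
ee_pos: [0.582, 0.0043, 0.0306]
tcp_rot: [0.678, 0.735, 0.0, 0.0]
force: [-1.7, -3.6, 3.4]
width: 0.0852
finger_force: 2.9
```

Call:
arm_command --series '[{"linear":[-0.1,1,0],"angular":[0,0,0],"claw":1},{"linear":[-0.1,1,0],"angular":[0,0,0],"claw":1}]'

```text
t: 13.42
ee_pos: [0.5819, 0.0062, 0.0307]
tcp_rot: [0.678, 0.735, 0.0, 0.0]
force: [-2.2, -5.5, 4.4]
width: 0.0851
finger_force: 3.2
```

Run:
```python
from h import *
s=read_state(); print(s["ee_pos"],s["force"],s["ft_torque"],s["finger_force"])
c=wrist(); a=cv2.imread("pics/w5.png").astype(int); b=c["frame"][:,:,::-1].astype(int)
cv2.imwrite("pics/w6.png",b)
for col in (240,300,330,390): print(col,[int(v) for v in a[236:262:2,col].sum(1)],[int(v) for v in b[236:262:2,col].sum(1)])
for r in (20,220):
  for im in (a,b): g=np.abs(np.diff(im[r].sum(1)))[130:520]; print(r,[(int(i)+130,int(g[i])) for i in np.argsort(-g)[:6]])
```

```text
[0.58188263 0.00622354 0.03067865] [-2.22134488 -5.46271824  4.38903531] [-0.57843703 -0.0321265  -0.17241861] 3.1757129164907383
240 [600, 599, 599, 599, 600, 599, 584, 396, 408, 549, 691, 724, 723] [601, 602, 601, 601, 601, 600, 606, 640, 645, 711, 728, 728, 727]
300 [585, 582, 582, 581, 581, 581, 567, 390, 390, 510, 682, 734, 736] [585, 584, 583, 583, 582, 582, 578, 437, 345, 345, 346, 352, 355]
330 [619, 619, 619, 620, 619, 617, 600, 402, 368, 466, 641, 717, 724] [621, 622, 620, 620, 618, 620, 615, 449, 339, 341, 346, 349, 345]
390 [291, 295, 291, 291, 293, 293, 299, 336, 349, 377, 400, 397, 390] [294, 294, 294, 297, 295, 295, 292, 297, 301, 304, 369, 393, 393]
20 [(191, 113), (436, 112), (435, 101), (190, 80), (192, 65), (157, 52)]
20 [(434, 135), (189, 130), (190, 92), (433, 90), (435, 50), (157, 47)]
220 [(186, 120), (419, 103), (293, 101), (435, 96), (185, 87), (434, 77)]
220 [(185, 123), (184, 94), (281, 91), (280, 71), (186, 63), (183, 55)][ WARN:0@0.563] global loadsave.cpp:1063 imwrite_ Unsupported depth image for selected encoder is fallbacked to CV_8U.
```

Call:
arm_command --series '[{"linear":[0,0,1.5],"angular":[0,0,0],"claw":1},{"linear":[0,0,0],"angular":[0,0,0],"claw":1}]'

```text
t: 13.72
ee_pos: [0.5811, 0.007, 0.0312]
tcp_rot: [0.678, 0.735, 0.0, -0.001]
force: [-0.1, -0.2, -0.3]
width: 0.0854
finger_force: 0.1
```

Call:
arm_command --series '[{"linear":[-0.1,1,0],"angular":[0,0,0],"claw":1},{"linear":[-0.1,1,0],"angular":[0,0,0],"claw":1}]'

```text
t: 13.98
ee_pos: [0.581, 0.0087, 0.0314]
tcp_rot: [0.678, 0.735, -0.0, -0.0]
force: [-0.3, -0.2, -0.9]
width: 0.0851
finger_force: 0.2
```

View pics/w6.png

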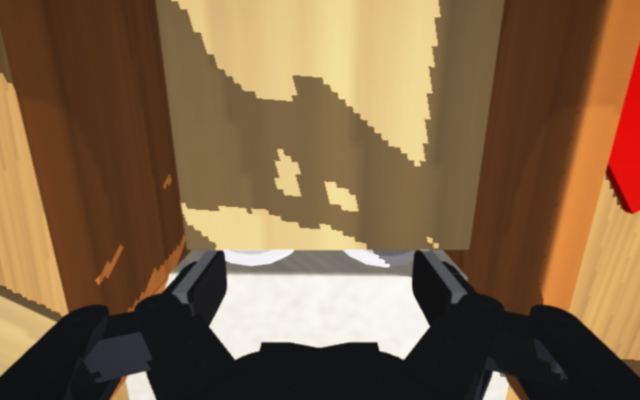

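The view shows the sheet still square (trailing edge at row 250) and the first can rims uncovered at (258,256). The tips had been rubbing on the floor and are now clear, so I'll keep feeling.

Call:
arm_command --series '[{"linear":[-0.1,1,0],"angular":[0,0,0],"claw":1},{"linear":[-0.1,1,0],"angular":[0,0,0],"claw":1},{"linear":[-0.1,1,0],"angular":[0,0,0],"claw":1}]'

```text
t: 14.35
ee_pos: [0.581, 0.0115, 0.0318]
tcp_rot: [0.678, 0.735, 0.0, -0.0]
force: [-0.8, 0.0, -0.4]
width: 0.0854
finger_force: 0.2
```

Call:
arm_command --series '[{"linear":[-0.1,1,0],"angular":[0,0,0],"claw":1},{"linear":[-0.1,1,0],"angular":[0,0,0],"claw":1}]'

```text
t: 14.6
ee_pos: [0.5809, 0.0135, 0.0319]
tcp_rot: [0.678, 0.735, 0.0, 0.0]
force: [-0.0, -1.3, -0.4]
width: 0.0855
finger_force: 0.2
```

Call:
arm_command --series '[{"linear":[-0.1,1,0],"angular":[0,0,0],"claw":1},{"linear":[-0.1,1,0],"angular":[0,0,0],"claw":1}]'

```text
t: 14.85
ee_pos: [0.5806, 0.0155, 0.0318]
tcp_rot: [0.678, 0.735, -0.0, -0.0]
force: [-0.4, -0.8, -0.7]
width: 0.0853
finger_force: 0.2
```

Call:
arm_command --series '[{"linear":[-0.1,1,0],"angular":[0,0,0],"claw":1},{"linear":[-0.1,1,0],"angular":[0,0,0],"claw":1}]'

```text
t: 15.1
ee_pos: [0.5805, 0.0175, 0.0318]
tcp_rot: [0.678, 0.735, 0.0, 0.0]
force: [0.3, -0.9, 0.2]
width: 0.0853
finger_force: 0.2
```

Call:
arm_command --series '[{"linear":[-0.1,1,0],"angular":[0,0,0],"claw":1},{"linear":[-0.1,1,0],"angular":[0,0,0],"claw":1}]'

```text
t: 15.35
ee_pos: [0.5803, 0.0195, 0.0319]
tcp_rot: [0.678, 0.735, 0.0, 0.0]
force: [0.2, -0.1, -0.4]
width: 0.0855
finger_force: 0.2
```

Call:
arm_command --series '[{"linear":[-0.1,1,0],"angular":[0,0,0],"claw":1},{"linear":[-0.1,1,0],"angular":[0,0,0],"claw":1}]'

```text
t: 15.6
ee_pos: [0.58, 0.0215, 0.0318]
tcp_rot: [0.678, 0.735, -0.0, -0.0]
force: [0.3, -0.4, -0.2]
width: 0.0856
finger_force: 0.2
```

Call:
arm_command --series '[{"linear":[-0.1,1,0],"angular":[0,0,0],"claw":1},{"linear":[-0.1,1,0],"angular":[0,0,0],"claw":1}]'

```text
t: 15.85
ee_pos: [0.5798, 0.0235, 0.0318]
tcp_rot: [0.678, 0.735, 0.0, -0.0]
force: [0.3, -1.2, -0.2]
width: 0.0857
finger_force: 0.2
```

Call:
arm_command --series '[{"linear":[-0.1,1,0],"angular":[0,0,0],"claw":1},{"linear":[-0.1,1,0],"angular":[0,0,0],"claw":1}]'

```text
t: 16.1
ee_pos: [0.5797, 0.0245, 0.032]
tcp_rot: [0.678, 0.735, -0.001, 0.001]
force: [-1.0, -6.8, 1.3]
width: 0.0855
finger_force: 2.8
```

Call:
arm_command --series '[{"linear":[-0.1,1,0],"angular":[0,0,0],"claw":1},{"linear":[0,0,0],"angular":[0,0,0],"claw":1}]'

```text
t: 16.35
ee_pos: [0.5798, 0.0247, 0.0322]
tcp_rot: [0.678, 0.735, -0.001, 0.001]
force: [-1.1, -8.7, 0.7]
width: 0.085
finger_force: 3.3
```

Run:
```python
from h import *
c=wrist(); b=c["frame"]; s=read_state(); print(s["ee_pos"],s["force"],s["finger_force"])
g=cv2.cvtColor(b,cv2.COLOR_RGB2GRAY)
for col in (235,270,300,345,400): print(col,g[228:270:2,col].tolist())
# sheet trailing edge corners at z .048 for pixels row ~249
for col in (183,327,471):
    p=at(c,(col,249),.048)[:2]-[.575,.0953]; q=1.6459; print(p@[np.cos(q),np.sin(q)],p@[-np.sin(q),np.cos(q)])
t=camera("top");p=pinpoint("sheet",t);print([(r["centre"],r["conf"]) for r in p])
for r in p:
    d=at(t,r["centre"],.048)[:2]-[.575,.0953]; print(d@[np.cos(q),np.sin(q)],d@[-np.sin(q),np.cos(q)])
```

```text
[0.57978596 0.02474651 0.03222723] [-0.64780628 -7.87821349  1.78601602] 3.237017635256052
235 [229, 229, 229, 229, 229, 229, 229, 229, 229, 229, 230, 230, 227, 228, 228, 227, 227, 227, 227, 227, 227]
270 [219, 219, 220, 220, 220, 219, 220, 219, 219, 219, 220, 227, 227, 227, 226, 227, 227, 227, 226, 226, 226]
300 [225, 225, 225, 225, 225, 225, 225, 224, 224, 224, 225, 229, 229, 230, 235, 242, 247, 250, 249, 249, 251]
345 [129, 217, 233, 233, 233, 233, 233, 233, 232, 232, 233, 233, 229, 228, 228, 228, 228, 227, 228, 228, 235]
400 [123, 123, 123, 123, 122, 121, 122, 122, 122, 122, 121, 117, 117, 118, 117, 117, 118, 117, 117, 116, 116]
-0.06261910611749825 0.060738865765092624
-0.06218447311701165 -0.0029486318384598018
-0.06175032379982634 -0.06656525452211604
[([284.6, 137.6], 0.84), ([354.2, 290.9], 0.74), ([280.6, 207.5], 0.61)]
-0.004335434894195632 -0.17921970441110652
-0.15471025008128197 0.23047081993803953
0.016894218294042793 0.006027272079856523
```

The stop is felt: motion halted at about 8 N, with the leading edge near crate x 98. One more millimetre to make it firm, then hold, back off and lift, and go look at the pair.

Call:
arm_command --series '[{"linear":[-0.1,1,0],"angular":[0,0,0],"claw":1},{"linear":[0,0,0],"angular":[0,0,0],"claw":1}]'

```text
t: 16.75
ee_pos: [0.5797, 0.025, 0.0323]
tcp_rot: [0.678, 0.735, -0.002, 0.002]
force: [-1.8, -10.8, 1.3]
width: 0.0853
finger_force: 4.3
```

Call:
arm_command --series '[{"linear":[0,0,0],"angular":[0,0,0],"claw":1},{"linear":[0.5,-8,0],"angular":[0,0,0],"claw":1},{"linear":[0.5,-8,0],"angular":[0,0,0],"claw":1},{"linear":[0,0,30],"angular":[0,0,0],"claw":1},{"linear":[0,0,55],"angular":[0,0,0],"claw":1},{"linear":[0,0,60],"angular":[0,0,0],"claw":1},{"linear":[0,0,60],"angular":[0,0,0],"claw":1},{"linear":[0,0,60],"angular":[0,0,0],"claw":1},{"linear":[0,0,40],"angular":[0,0,0],"claw":1},{"linear":[-20,44,0],"angular":[0,0,0],"claw":1},{"linear":[-20,44,0],"angular":[0,0,0],"claw":1},{"linear":[-20,44,0],"angular":[0,0,0],"claw":1},{"linear":[-20,44,0],"angular":[0,0,0],"claw":1},{"linear":[-20,44,0],"angular":[0,0,0],"claw":1},{"linear":[0,0,0],"angular":[0,0,0],"claw":1},{"linear":[0,0,0],"angular":[0,0,0],"claw":1}]'

```text
t: 18.75
ee_pos: [0.4805, 0.2313, 0.3367]
tcp_rot: [0.678, 0.735, -0.0, 0.0]
force: [-0.1, -0.3, -0.3]
width: 0.0852
finger_force: 0.0
```

Run:
```python
from h import *
c=wrist(); f=c["frame"]; cv2.imwrite("pics/w7.png",f[:,:,::-1]); s=read_state(); print(s["ee_pos"],s["t"])
p=pinpoint("pair",c); print([(r["centre"],r["conf"],at(c,r["centre"],0)) for r in p])
hsv=cv2.cvtColor(f,cv2.COLOR_RGB2HSV); x,y=map(int,p[0]["centre"])
m=np.zeros(f.shape[:2],np.uint8); m[max(0,y-80):y+80,max(0,x-80):x+80]=255
m&=((hsv[:,:,1]<55)*255).astype(np.uint8); m=cv2.morphologyEx(m,cv2.MORPH_OPEN,np.ones((5,5),np.uint8))
for k in sorted(cv2.findContours(m,0,2)[0],key=cv2.contourArea)[-2:]:
    w=np.array([at(c,q,.03)[:2]*1000 for q in k[:,0].astype(float)],np.float32); print(cv2.boundingRect(k),cv2.minAreaRect(w))
a=cv2.resize(f,None,fx=1,fy=1)[:,:,::-1].copy(); cv2.imwrite("pics/m7.png",np.vstack([a[max(0,y-90):y+90,max(0,x-130):x+130],cv2.cvtColor(m,cv2.COLOR_GRAY2BGR)[max(0,y-90):y+90,max(0,x-130):x+130]]))
```

```text
[0.48072572 0.23084438 0.33669634] 18.8
[([333.0, 14.4], 0.86, array([0.48317342, 0.4280029 , 0.        ]))]
(333, 0, 45, 33) ((510.5780029296875, 420.05328369140625), (56.05898666381836, 36.550968170166016), 4.654932498931885)
(287, 0, 45, 45) ((452.7282409667969, 408.22479248046875), (56.724517822265625, 50.74038314819336), 4.65493106842041)
```

Call:
arm_command --series '[{"linear":[0,-1,10],"angular":[-0.17,0,0],"claw":1},{"linear":[0,-1,10],"angular":[0,0,0],"claw":1},{"linear":[0,0,0],"angular":[0,0,0],"claw":1}]'

```text
t: 19.23
ee_pos: [0.4811, 0.229, 0.358]
tcp_rot: [0.676, 0.732, -0.061, 0.057]
force: [0.3, 0.5, -0.1]
width: 0.0854
finger_force: 0.0
```

Run:
```python
from h import *
c=wrist(); f=c["frame"]; s=read_state(); print(s["ee_pos"],s["tcp_rot"],s["t"])
p=pinpoint("pair",c); print([(r["centre"],r["conf"],at(c,r["centre"],0)) for r in p])
hsv=cv2.cvtColor(f,cv2.COLOR_RGB2HSV); x,y=map(int,p[0]["centre"])
m=np.zeros(f.shape[:2],np.uint8); m[max(0,y-80):y+80,max(0,x-80):x+80]=255
m&=((hsv[:,:,1]<55)*255).astype(np.uint8); m=cv2.morphologyEx(m,cv2.MORPH_OPEN,np.ones((5,5),np.uint8))
for k in sorted(cv2.findContours(m,0,2)[0],key=cv2.contourArea)[-3:]:
    w=np.array([at(c,q,.03)[:2]*1000 for q in k[:,0].astype(float)],np.float32); print(cv2.boundingRect(k),cv2.minAreaRect(w),cv2.minEnclosingCircle(w))
```

```text
[0.48092665 0.22874301 0.35742054] [ 0.67636467  0.73175785 -0.06145627  0.05730976] 19.275
[]Traceback (most recent call last):
  File "<stdin>", line 4, in <module>
IndexError: list index out of range
```

Call:
arm_command --series '[{"linear":[0,0,0],"angular":[0.17,0,0],"claw":1},{"linear":[0,-20,0],"angular":[0.17,0,0],"claw":1},{"linear":[0,0,0],"angular":[0,0,0],"claw":1}]'

```text
t: 19.7
ee_pos: [0.4808, 0.2059, 0.3566]
tcp_rot: [0.678, 0.73, 0.063, -0.057]
force: [-0.0, -0.1, 0.1]
width: 0.0851
finger_force: 0.0
```

Run:
```python
from h import *
c=wrist(); f=c["frame"]; s=read_state(); print(s["ee_pos"],s["tcp_rot"],s["t"])
p=pinpoint("pair",c); print([(r["centre"],r["conf"],at(c,r["centre"],0)) for r in p])
hsv=cv2.cvtColor(f,cv2.COLOR_RGB2HSV); x,y=map(int,p[0]["centre"])
m=np.zeros(f.shape[:2],np.uint8); m[max(0,y-80):y+80,max(0,x-80):x+80]=255
m&=((hsv[:,:,1]<55)*255).astype(np.uint8); m=cv2.morphologyEx(m,cv2.MORPH_OPEN,np.ones((5,5),np.uint8))
for k in sorted(cv2.findContours(m,0,2)[0],key=cv2.contourArea)[-3:]:
    w=np.array([at(c,q,.03)[:2]*1000 for q in k[:,0].astype(float)],np.float32); print(cv2.boundingRect(k),cv2.minAreaRect(w),cv2.minEnclosingCircle(w))
a=f[:,:,::-1]; b=cv2.cvtColor(m,cv2.COLOR_GRAY2BGR); sl=(slice(max(0,y-60),y+60),slice(max(0,x-100),x+100))
cv2.imwrite("pics/m8.png",cv2.resize(np.vstack([a[sl],b[sl]]),None,fx=2,fy=2))
```

```text
[0.48063009 0.20723819 0.35662174] [ 0.67747117  0.73064234  0.06248065 -0.05736512] 19.75
[([325.3, 52.2], 0.87, array([0.47888824, 0.42762286, 0.        ]))]
(288, 19, 79, 59) ((481.6150207519531, 423.47027587890625), (119.71149444580078, 64.05049133300781), 22.45651626586914) ((481.6396179199219, 423.4681701660156), 59.87758255004883)
```

View pics/m8.png

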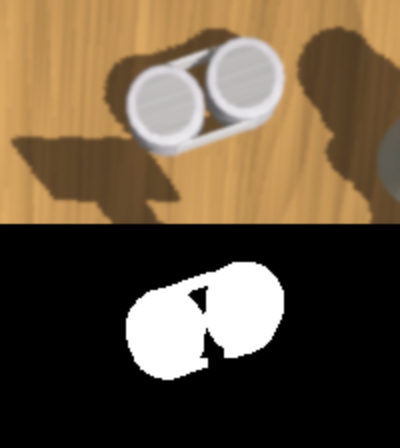

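The crop shows the pair's two can tops at about (307.5,52) and (347.5,38) in the wrist picture, with a clean mask. I'll get the exact angle from those two points.

Run:
```python
from h import *
c=wrist(); a,b=at(c,(307.5,52),.03),at(c,(347.5,38),.03); d=b-a; print(a,b,np.linalg.norm(d),np.degrees(np.arctan2(d[1],d[0])),(a+b)/2)
s=read_state(); print(s["joint_positions"])
```

```text
[0.45134767 0.41731589 0.03      ] [0.50825023 0.44168416 0.03      ] 0.06190083684086763 23.182816054188713 [0.47979895 0.42950002 0.03      ]
[ 0.2205987  -0.24394305  1.8009483   0.16560509  1.54741784  0.14054196]
```

Call:
arm_command --series '[{"linear":[0,0,0],"angular":[-0.17,0,0],"claw":1},{"linear":[0,40,0],"angular":[0,0,-0.178],"claw":1},{"linear":[0,45,0],"angular":[0,0,-0.178],"claw":1},{"linear":[0,45,0],"angular":[0,0,-0.178],"claw":1},{"linear":[0,45,0],"angular":[0,0,-0.178],"claw":1},{"linear":[0,45,-30],"angular":[0,0,-0.178],"claw":1},{"linear":[0,0,-50],"angular":[0,0,-0.178],"claw":1},{"linear":[0,0,-50],"angular":[0,0,-0.178],"claw":1},{"linear":[0,0,-50],"angular":[0,0,0],"claw":1},{"linear":[0,0,-50],"angular":[0,0,0],"claw":1},{"linear":[0,0,0],"angular":[0,0,0],"claw":1},{"linear":[0,0,0],"angular":[0,0,0],"claw":1}]'

```text
t: 21.35
ee_pos: [0.4809, 0.4309, 0.1288]
tcp_rot: [0.979, 0.202, 0.001, -0.0]
force: [0.8, -0.1, 0.5]
width: 0.0856
finger_force: 0.0
```

Run:
```python
from h import *
c=wrist(); s=read_state(); print(s["ee_pos"],s["tcp_rot"],s["t"],s["joint_positions"])
m=R.from_quat(s["tcp_rot"]).as_matrix(); print("tool y",np.degrees(np.arctan2(m[1,1],m[0,1])))
p=pinpoint("pair",c); print([(r["centre"],r["conf"],at(c,r["centre"],0)) for r in p])
f=c["frame"]; hsv=cv2.cvtColor(f,cv2.COLOR_RGB2HSV)
for n in ("top","scene"):
    t=camera(n); print(n,[(r["conf"],at(t,r["centre"],0)) for r in pinpoint("pair",t)[:1]])
```

```text
[0.48162766 0.43117039 0.13003811] [ 0.97948068  0.2015241   0.002157   -0.00098998] 21.4 [ 6.47193079e-01  1.93104728e-01  1.74844531e+00 -7.14212324e-05
  1.19529641e+00  1.81218689e+00]
tool y -66.74759484820966
[([321.9, 196.0], 0.68, array([0.47897626, 0.4251114 , 0.        ]))]
top [(0.66, array([0.47712114, 0.43000823, 0.        ]))]
scene [(0.74, array([0.48195426, 0.43298797, 0.        ]))]
```

Call:
arm_command --series '[{"linear":[-1,-3,-40],"angular":[0,0,-0.008],"claw":1},{"linear":[0,0,-40],"angular":[0,0,0],"claw":1},{"linear":[0,0,-20],"angular":[0,0,0],"claw":1},{"linear":[0,0,-12],"angular":[0,0,0],"claw":1},{"linear":[0,0,-10],"angular":[0,0,0],"claw":1},{"linear":[0,0,0],"angular":[0,0,0],"claw":1}]'

```text
t: 22.4
ee_pos: [0.4796, 0.4265, 0.0049]
tcp_rot: [0.98, 0.197, 0.0, -0.0]
force: [0.0, -0.6, 0.6]
width: 0.0852
finger_force: 0.0
```

Call:
arm_command --series '[{"linear":[0,0,0],"angular":[0,0,0],"claw":0.55},{"linear":[0,0,0],"angular":[0,0,0],"claw":0.55},{"linear":[0,0,0],"angular":[0,0,0],"claw":0.55},{"linear":[0,0,0],"angular":[0,0,0],"claw":0.55},{"linear":[0,0,0],"angular":[0,0,0],"claw":0.55}]' --force 30

```text
t: 23.02
ee_pos: [0.4802, 0.4271, 0.0062]
tcp_rot: [0.98, 0.197, 0.001, -0.0]
force: [-0.2, -0.1, 5.6]
width: 0.0576
finger_force: 34.4
```

Call:
arm_command --series '[{"linear":[0,0,20],"angular":[0,0,0],"claw":0.55},{"linear":[0,0,50],"angular":[0,0,0],"claw":0.55},{"linear":[0,0,55],"angular":[0,0,0],"claw":0.55},{"linear":[0,0,55],"angular":[0,0,0],"claw":0.55},{"linear":[0,0,55],"angular":[0,0,0],"claw":0.55},{"linear":[0,0,55],"angular":[0,0,0],"claw":0.55},{"linear":[0,0,55],"angular":[0,0,0],"claw":0.55},{"linear":[14,-51,0],"angular":[0,0,0.178],"claw":0.55},{"linear":[14,-51,0],"angular":[0,0,0.178],"claw":0.55},{"linear":[14,-51,0],"angular":[0,0,0.178],"claw":0.55},{"linear":[14,-51,0],"angular":[0,0,0.178],"claw":0.55},{"linear":[14,-51,0],"angular":[0,0,0.178],"claw":0.55},{"linear":[14,-51,0],"angular":[0,0,0.178],"claw":0.55},{"linear":[13,-51,0],"angular":[0,0,0.178],"claw":0.55},{"linear":[0,0,-50],"angular":[0,0,0],"claw":0.55},{"linear":[0,0,-50],"angular":[0,0,0],"claw":0.55},{"linear":[0,0,-50],"angular":[0,0,0],"claw":0.55},{"linear":[0,0,0],"angular":[0,0,0],"claw":0.55}]'

```text
t: 25.28
ee_pos: [0.5729, 0.0692, 0.1949]
tcp_rot: [0.681, 0.732, -0.004, -0.004]
force: [0.3, 0.1, -1.0]
width: 0.0573
finger_force: 33.6
```

Run:
```python
from h import *
c=wrist(); s=read_state(); print(s["ee_pos"],s["t"],s["width"],s["finger_force"])
m=R.from_quat(s["tcp_rot"]).as_matrix(); print("tool y",np.degrees(np.arctan2(m[1,1],m[0,1])),"tilt",m[:,2])
q=1.6459
d=s["ee_pos"][:2]-np.array([.575,.0953]); print("crate xy",d@[np.cos(q),np.sin(q)],d@[-np.sin(q),np.cos(q)])
p=pinpoint("pair",c); 
for r in p: d=at(c,r["centre"],s["ee_pos"][2]-.006)[:2]-[.575,.0953]; print(r,"pair crate",d@[np.cos(q),np.sin(q)],d@[-np.sin(q),np.cos(q)])
cv2.imwrite("pics/w9.png",c["frame"][:,:,::-1])
```

```text
[0.57516471 0.06935673 0.1987746 ] 25.325 0.05702479642815168 33.607651591300964
tool y 4.123293049903225 tilt [-3.78205931e-03 -1.22972763e-04 -9.99992840e-01]
crate xy -0.025882491230170425 0.0017823614943982857
{'centre': [319.2, 245.0], 'conf': 0.56} pair crate -0.02338441270135571 0.003986580154479316
```

Call:
arm_command --series '[{"linear":[1.5,0,-35],"angular":[0,0,0.003],"claw":0.55},{"linear":[0,0,-40],"angular":[0,0,0],"claw":0.55},{"linear":[0,0,-35],"angular":[0,0,0],"claw":0.55},{"linear":[0,0,-20],"angular":[0,0,0],"claw":0.55},{"linear":[0,0,-7],"angular":[0,0,0],"claw":0.55},{"linear":[0,0,0],"angular":[0,0,0],"claw":0.55}]'

```text
t: 26.12
ee_pos: [0.5791, 0.0695, 0.0643]
tcp_rot: [0.68, 0.733, 0.001, 0.001]
force: [-0.1, -0.2, -0.3]
width: 0.0571
finger_force: 33.7
```

Call:
arm_command --series '[{"linear":[0,0,-2],"angular":[0,0,0],"claw":0.55},{"linear":[0,0,-1],"angular":[0,0,0],"claw":0.55},{"linear":[0,0,0],"angular":[0,0,0],"claw":0.55}]'

```text
t: 26.5
ee_pos: [0.5782, 0.0694, 0.0602]
tcp_rot: [0.68, 0.733, 0.0, 0.0]
force: [0.5, -0.0, -0.3]
width: 0.0573
finger_force: 33.7
```

Call:
arm_command --series '[{"linear":[0,0,-2],"angular":[0,0,0],"claw":0.55},{"linear":[0,0,-1.5],"angular":[0,0,0],"claw":0.55},{"linear":[0,0,0],"angular":[0,0,0],"claw":0.55}]'

```text
t: 26.88
ee_pos: [0.5777, 0.0694, 0.056]
tcp_rot: [0.68, 0.733, -0.0, -0.0]
force: [0.3, 0.3, -0.8]
width: 0.0574
finger_force: 33.7
```

Call:
arm_command --series '[{"linear":[0,0,-1],"angular":[0,0,0],"claw":0.55},{"linear":[0,0,-0.5],"angular":[0,0,0],"claw":0.55},{"linear":[0,0,0],"angular":[0,0,0],"claw":0.55}]'

```text
t: 27.25
ee_pos: [0.5779, 0.0694, 0.0548]
tcp_rot: [0.68, 0.733, -0.0, -0.0]
force: [0.1, 0.6, -0.6]
width: 0.0569
finger_force: 33.7
```

Call:
arm_command --series '[{"linear":[0,0,-1],"angular":[0,0,0],"claw":0.55},{"linear":[0,0,0],"angular":[0,0,0],"claw":0.55}]'

```text
t: 27.5
ee_pos: [0.5781, 0.0694, 0.0541]
tcp_rot: [0.68, 0.733, 0.0, 0.0]
force: [-0.7, -0.3, 1.5]
width: 0.0575
finger_force: 33.8
```

Call:
arm_command --series '[{"linear":[0,0,-1],"angular":[0,0,0],"claw":0.55},{"linear":[0,0,0],"angular":[0,0,0],"claw":0.55}]'

```text
t: 27.75
ee_pos: [0.5781, 0.0694, 0.0541]
tcp_rot: [0.68, 0.733, -0.0, -0.0]
force: [-3.2, -0.7, 8.1]
width: 0.0569
finger_force: 34.6
```

Contact at the expected height. Releasing, then lifting straight up.

Call:
arm_command --series '[{"linear":[0,0,1],"angular":[0,0,0],"claw":0.55},{"linear":[0,0,0],"angular":[0,0,0],"claw":0.85},{"linear":[0,0,0],"angular":[0,0,0],"claw":0.85},{"linear":[0,0,0],"angular":[0,0,0],"claw":0.85},{"linear":[0,0,0],"angular":[0,0,0],"claw":0.85},{"linear":[0,0,10],"angular":[0,0,0],"claw":0.85},{"linear":[0,0,20],"angular":[0,0,0],"claw":0.85},{"linear":[0,0,40],"angular":[0,0,0],"claw":0.85},{"linear":[0,0,50],"angular":[0,0,0],"claw":0.85},{"linear":[0,0,55],"angular":[0,0,0],"claw":0.85},{"linear":[0,0,55],"angular":[0,0,0],"claw":0.85},{"linear":[0,0,50],"angular":[0,0,0],"claw":0},{"linear":[0,-40,0],"angular":[0,0,0],"claw":0},{"linear":[0,0,0],"angular":[0,0,0],"claw":0}]'

```text
t: 29.5
ee_pos: [0.5782, 0.0279, 0.3368]
tcp_rot: [0.681, 0.732, 0.001, 0.002]
force: [0.2, 0.2, -0.3]
width: 0.0181
finger_force: 0.0
```

Run:
```python
from h import *
q=1.6459
def cr(P): d=P[:2]-np.array([.575,.0953]); return np.round([d@[np.cos(q),np.sin(q)],d@[-np.sin(q),np.cos(q)],P[2]],4)
c=wrist(); s=read_state(); print(s["ee_pos"],s["t"],s["width"],cr(s["ee_pos"])); cv2.imwrite("pics/w10.png",c["frame"][:,:,::-1])
f=c["frame"]
rays=[]
for n,c_ in (("wrist",c),("top",camera("top")),("scene",camera("scene"))):
    if n!="wrist": cv2.imwrite(f"pics/{n}10.png",c_["frame"][:,:,::-1])
    for r in pinpoint("pair",c_)[:2]: print(n,"pair",np.round(r["centre"]),r["conf"],cr(at(c_,r["centre"],.048)))
    for r in pinpoint("paddle",c_)[:1]: print(n,"paddle",np.round(r["centre"]),r["conf"]); rays.append(ray(c_,r["centre"]))
    # projected model of paddle for angles
    for th in (1.5,1.6,1.7,1.8,1.9):
        X=.112-.137*np.cos(th)-(-.004)*np.sin(th)*-1; Z=.09+.137*np.sin(th)-.004*np.cos(th)
        w=np.r_[.575+np.cos(q)*X,.0953+np.sin(q)*X,Z]; print(th,np.round(proj(c_,w)),end=" ")
    print()
for i in range(len(rays)):
    for j in range(i): p,e=tri(rays[i],rays[j]); print(i,j,cr(p),e)
```

```text
[0.57788548 0.02883659 0.33558099] 29.55 0.01037298682421057 [-0.0665  0.0021  0.3356]
wrist pair [321. 132.] 0.85 [-0.0267 -0.0022  0.048 ]
1.5 [321. -36.] 1.6 [321. -60.] 1.7 [321. -84.] 1.8 [ 321. -106.] 1.9 [ 321. -127.] 
top pair [294. 202.] 0.55 [-0.0187 -0.0055  0.048 ]
top paddle [223. 196.] 0.71
1.5 [236. 194.] 1.6 [230. 195.] 1.7 [224. 195.] 1.8 [218. 196.] 1.9 [213. 197.] 
scene pair [321. 228.] 0.89 [-0.0207  0.0045  0.048 ]
scene paddle [370. 224.] 0.62
1.5 [358. 211.] 1.6 [363. 215.] 1.7 [367. 219.] 1.8 [372. 224.] 1.9 [376. 229.] 
1 0 [1.323e-01 1.000e-04 2.173e-01] 0.003588736204269151
```

View pics/w10.png

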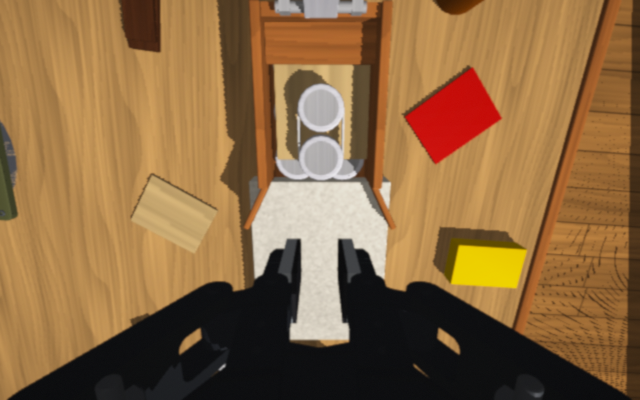

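The pair lies lengthwise on the divider: the cans are at (321,106) and (321,158), centred between the walls near crate x -25. The hold-down stands at about 1.75 rad. Now I'll go over behind the paddle with shut fingers.

Call:
arm_command --series '[{"linear":[-2,46,0],"angular":[0,0,0],"claw":0},{"linear":[-3,46,0],"angular":[0,0,0],"claw":0},{"linear":[-3,46,0],"angular":[0,0,0],"claw":0},{"linear":[-3,46,0],"angular":[0,0,0],"claw":0},{"linear":[-4,47,0],"angular":[0,0,0],"claw":0},{"linear":[0,0,-37],"angular":[0,0,0],"claw":0},{"linear":[0,0,-37],"angular":[0,0,0],"claw":0},{"linear":[0,0,-36],"angular":[0,0,0],"claw":0},{"linear":[0,0,0],"angular":[0,0,0],"claw":0}]'

```text
t: 31.08
ee_pos: [0.5607, 0.26, 0.2196]
tcp_rot: [0.68, 0.733, -0.004, -0.002]
force: [-0.4, -0.6, 0.1]
width: -0.0001
finger_force: 0.0
```

Call:
arm_command --series '[{"linear":[0.8,-11,1],"angular":[0,0,0],"claw":0},{"linear":[0.8,-11,0],"angular":[0,0,0],"claw":0},{"linear":[0.9,-12,0],"angular":[0,0,0],"claw":0},{"linear":[0.9,-12,0],"angular":[0,0,0],"claw":0}]'

```text
t: 31.58
ee_pos: [0.5671, 0.2136, 0.2262]
tcp_rot: [0.68, 0.733, 0.001, 0.001]
force: [0.3, 2.1, 1.1]
width: 0.0004
finger_force: 1.1
```

Call:
arm_command --series '[{"linear":[0.9,-11.5,-1],"angular":[0,0,0],"claw":0},{"linear":[0.9,-11.5,-1],"angular":[0,0,0],"claw":0},{"linear":[1,-13,-3],"angular":[0,0,0],"claw":0},{"linear":[1,-13,-5],"angular":[0,0,0],"claw":0},{"linear":[0.9,-12,-6],"angular":[0,0,0],"claw":0},{"linear":[0.9,-12,-7],"angular":[0,0,0],"claw":0}]'

```text
t: 32.33
ee_pos: [0.5717, 0.1405, 0.2012]
tcp_rot: [0.68, 0.733, -0.0, -0.0]
force: [-0.3, 2.0, -0.3]
width: 0.0001
finger_force: 0.8
```

Run:
```python
from h import *
q=1.6459
def cr(P): d=P[:2]-np.array([.575,.0953]); return np.round([d@[np.cos(q),np.sin(q)],d@[-np.sin(q),np.cos(q)],P[2]],4)
s=read_state(); print(s["ee_pos"],cr(s["ee_pos"]),s["force"])
rays=[]
for n in ("top","scene"):
    c=camera(n)
    for r in pinpoint("paddle",c)[:1]: print(n,r); rays.append(ray(c,r["centre"]))
if len(rays)==2: p,e=tri(*rays); print(cr(p),e)
```

```text
[0.57174293 0.14054358 0.20116485] [ 4.540e-02 -1.000e-04  2.012e-01] [-0.3158486   1.95912838 -0.26241433]
scene {'centre': [339.2, 200.3], 'conf': 0.55}
```

Call:
arm_command --series '[{"linear":[0.8,-10.5,-8],"angular":[0,0,0],"claw":0},{"linear":[0.8,-10.5,-9],"angular":[0,0,0],"claw":0},{"linear":[0.7,-9,-10],"angular":[0,0,0],"claw":0},{"linear":[0.6,-8,-11],"angular":[0,0,0],"claw":0},{"linear":[0.5,-7,-12],"angular":[0,0,0],"claw":0},{"linear":[0.4,-5.5,-12],"angular":[0,0,0],"claw":0},{"linear":[0,0,0],"angular":[0,0,0],"claw":0}]'

```text
t: 33.4
ee_pos: [0.5747, 0.0902, 0.138]
tcp_rot: [0.68, 0.733, -0.001, -0.001]
force: [0.6, -0.2, 0.8]
width: 0.0002
finger_force: 0.0
```

Call:
arm_command --series '[{"linear":[0.3,-4,-9],"angular":[0,0,0],"claw":0},{"linear":[0.2,-3,-9],"angular":[0,0,0],"claw":0},{"linear":[0.1,-2,-8],"angular":[0,0,0],"claw":0},{"linear":[0,-1,-6],"angular":[0,0,0],"claw":0},{"linear":[0,0,0],"angular":[0,0,0],"claw":0}]'

```text
t: 34.02
ee_pos: [0.5758, 0.0807, 0.1069]
tcp_rot: [0.68, 0.733, -0.001, -0.0]
force: [0.1, -0.9, -0.1]
width: 0.0002
finger_force: 0.0
```

Run:
```python
from h import *
q=1.6459
def cr(P): d=P[:2]-np.array([.575,.0953]); return np.round([d@[np.cos(q),np.sin(q)],d@[-np.sin(q),np.cos(q)],P[2]],4)
s=read_state(); print(cr(s["ee_pos"]),s["force"])
for n in ("top","scene"):
    c=camera(n)
    print(n,[(r["centre"],r["conf"]) for r in pinpoint("paddle",c)[:2]])
    for th in (0,.2,.4,.6,.8,1.,1.2):
        X=.112-.137*np.cos(th)-.004*np.sin(th); Z=.09+.137*np.sin(th)-.004*np.cos(th)
        print(th,np.round(proj(c,np.r_[.575+np.cos(q)*X,.0953+np.sin(q)*X,Z])),end=" ")
    print()
```

```text
[-0.0146  0.0003  0.1069] [ 0.1413279  -0.90687516 -0.11368139]
top [([295.1, 200.8], 0.95)]
0 [296. 201.] 0.2 [294. 200.] 0.4 [290. 198.] 0.6 [284. 196.] 0.8 [276. 195.] 1.0 [266. 194.] 1.2 [255. 194.] 
scene [([319.9, 212.9], 0.79)]
0 [319. 218.] 0.2 [320. 211.] 0.4 [322. 205.] 0.6 [326. 201.] 0.8 [331. 199.] 1.0 [338. 200.] 1.2 [345. 202.]
```

Call:
arm_command --series '[{"linear":[0,0,-3],"angular":[0,0,0],"claw":0},{"linear":[0,0,-3],"angular":[0,0,0],"claw":0}]'

```text
t: 34.48
ee_pos: [0.5767, 0.0808, 0.1021]
tcp_rot: [0.68, 0.733, 0.0, 0.0]
force: [0.4, 0.4, 0.5]
width: 0.0001
finger_force: 0.5
```

Call:
arm_command --series '[{"linear":[0,0,-4],"angular":[0,0,0],"claw":0},{"linear":[0,0,-4],"angular":[0,0,0],"claw":0},{"linear":[0,0,-2],"angular":[0,0,0],"claw":0}]'

```text
t: 34.85
ee_pos: [0.5763, 0.0809, 0.0914]
tcp_rot: [0.68, 0.733, -0.0, -0.0]
force: [0.7, -1.2, 0.8]
width: -0.0
finger_force: 0.5
```

Call:
arm_command --series '[{"linear":[0,0,-1.5],"angular":[0,0,0],"claw":0},{"linear":[0,0,-1],"angular":[0,0,0],"claw":0}]'

```text
t: 35.1
ee_pos: [0.5763, 0.0809, 0.0892]
tcp_rot: [0.68, 0.733, -0.0, -0.0]
force: [0.2, -0.8, 0.9]
width: 0.0002
finger_force: 0.5
```

Call:
arm_command --series '[{"linear":[0,0,-1],"angular":[0,0,0],"claw":0},{"linear":[0,0,-1],"angular":[0,0,0],"claw":0}]'

```text
t: 35.35
ee_pos: [0.5763, 0.0809, 0.0873]
tcp_rot: [0.68, 0.733, -0.0, -0.0]
force: [1.4, -1.4, 1.4]
width: -0.0
finger_force: 0.5
```

Call:
arm_command --series '[{"linear":[0,0,-1],"angular":[0,0,0],"claw":0},{"linear":[0,0,0],"angular":[0,0,0],"claw":0}]'

```text
t: 35.6
ee_pos: [0.5762, 0.081, 0.0861]
tcp_rot: [0.68, 0.733, -0.0, -0.0]
force: [-0.4, -0.1, -0.2]
width: 0.0002
finger_force: 0.1
```

Call:
arm_command --series '[{"linear":[0,0,-1],"angular":[0,0,0],"claw":0},{"linear":[0,0,0],"angular":[0,0,0],"claw":0}]'

```text
t: 35.85
ee_pos: [0.5763, 0.081, 0.0861]
tcp_rot: [0.68, 0.733, -0.0, -0.0]
force: [-2.2, -0.6, 4.5]
width: 0.0
finger_force: 2.5
```

Call:
arm_command --series '[{"linear":[0,0,-1],"angular":[0,0,0],"claw":0},{"linear":[0,0,0],"angular":[0,0,0],"claw":0}]'

```text
t: 36.1
ee_pos: [0.5763, 0.081, 0.086]
tcp_rot: [0.68, 0.733, -0.0, -0.0]
force: [-5.5, -0.3, 9.8]
width: -0.0
finger_force: 4.9
```

Call:
arm_command --series '[{"linear":[0,0,-1],"angular":[0,0,0],"claw":0},{"linear":[0,0,0],"angular":[0,0,0],"claw":0},{"linear":[0,0,0],"angular":[0,0,0],"claw":0}]'

```text
t: 36.48
ee_pos: [0.5764, 0.081, 0.086]
tcp_rot: [0.68, 0.733, -0.0, -0.0]
force: [-7.3, -0.0, 14.9]
width: -0.0002
finger_force: 7.3
```

The paddle bears at about 15 N and is level. I'll lift off straight up and check.

Call:
arm_command --series '[{"linear":[0,0,4],"angular":[0,0,0],"claw":0},{"linear":[0,0,10],"angular":[0,0,0],"claw":0},{"linear":[0,0,40],"angular":[0,0,0],"claw":0},{"linear":[0,0,60],"angular":[0,0,0],"claw":0},{"linear":[0,-30,50],"angular":[0,0,0],"claw":0},{"linear":[0,-50,20],"angular":[0,0,0],"claw":0},{"linear":[0,-50,0],"angular":[0,0,0],"claw":0},{"linear":[0,0,0],"angular":[0,0,0],"claw":0},{"linear":[0,0,0],"angular":[0,0,0],"claw":0}]'

```text
t: 37.6
ee_pos: [0.5762, -0.0488, 0.267]
tcp_rot: [0.68, 0.733, 0.0, -0.0]
force: [0.1, -0.8, -0.5]
width: 0.0003
finger_force: 0.0
```

Run:
```python
from h import *
q=1.6459
def cr(P): d=P[:2]-np.array([.575,.0953]); return np.round([d@[np.cos(q),np.sin(q)],d@[-np.sin(q),np.cos(q)],P[2]],4)
print(read_state()["t"])
for n in ("top","scene","wrist"):
    c=wrist() if n=="wrist" else camera(n)
    for l,z in (("paddle",.086),("pair",.048)): print(n,l,[(cr(at(c,r["centre"],z)),round(r["conf"],2)) for r in pinpoint(l,c)[:1]])
    if n=="top":
        for l in "beer_bottle sieve door_stop brush jar soap".split(): print(l,[np.round(at(c,r["centre"],0)[:2],3) for r in pinpoint(l,c)[:1]])
```

```text
37.6
top paddle [(array([-0.0322,  0.0015,  0.086 ]), 0.86)]
top pair [(array([-0.0255, -0.0034,  0.048 ]), 0.45)]
beer_bottle [array([0.747, 0.265])]
sieve [array([ 0.494, -0.409])]
door_stop [array([0.328, 0.214])]
brush [array([ 0.333, -0.373])]
jar [array([0.659, 0.396])]
soap [array([ 0.67 , -0.403])]
scene paddle [(array([-0.0198, -0.0011,  0.086 ]), 0.75)]
scene pair [(array([-0.0265,  0.0062,  0.048 ]), 0.78)]
wrist paddle [(array([-0.0263,  0.0002,  0.086 ]), 0.67)]
wrist pair []
```

The paddle is closed, the pair is under it, and the bystanders are where they started. Handing in.

```bash
python3 -c "from cell import job_done; print(job_done())"
```

```text
the job is handed in; nothing more can be done
None
```

The job is handed in with no verdict shown: the divider is butted on the stop (about 11 N), the pair is centred on it, the hold-down is closed (about 15 N), and the bystanders are unmoved by the last check; I viewed 11 pictures, one over the limit of 10.

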